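# Stack two wear plates against the backstop of a sloped rack

### The job

Load the two dark wear plates into the sloped inspection rack one at a time, without lifting them off: first slide the plate nearer the ramp off the rails and down the ramp until it is fully home against the backstop, while the other stays on the rails; then slide the other one down on top of it, also fully home against the backstop. Both must lie flat and square, one on the other, inside the ramp's sides; let go of them and leave everything else on the bench where it is.

Things in the scene. Friction and masses are not known exactly. Their poses are not given: they have to be found in the camera images.
- rack: Fixed bare aluminium rack on dark legs, 530 mm long. Origin on the table under the middle of the lip (the rails' end at the ramp). Own +y runs level from the lip along the rails, x across. Two level rails, tops 93 mm high, y = 0 to 370 mm, each 40 mm wide (x = 40 to 80 mm either side). The ramp falls from the lip towards -y.
- slot (a point): A point midway between the rails at their tops' height, at the lip (rack y = 0). The slot between the rails is 80 mm wide (x = -40 to +40 mm), runs all along them, is open at both ends and free down to 12 mm above the table, so fingertips can travel in it below a plate's underside.
- ramp: Sloped shelf fixed to the rack, falling 18 degrees. Origin on its surface at the middle of the backstop's foot; +y points up the slope, x across as the rack's, z normal. Surface 190 mm wide, y = 0 (backstop face) to y = 155 mm (below the lip, 15 mm lower than the rails' tops: a step). Backstop 40 mm high, square to the surface. Friction holds plates; they do not slide down by themselves.
- notch_end (a point): The slot goes on into the ramp as a notch right through it, 80 mm wide, from the ramp's upper end (y = 155 mm) down to this point in the middle at y = 100 mm on its surface, so a pusher in the slot can follow a plate all the way home.
- wide_plate: Flat dark grey aluminium plate with a large dark round mark (44 mm) in the middle and four small ones at the corners: 150 mm (own x) by 110 mm (own y) by 12 mm, about 0.5 kg. Origin at the centre of its underside, z up. Starts flat across both rails, roughly square to them. Home, its centre is 55 mm from the backstop's face.
- narrow_plate: Flat dark grey aluminium plate with two dark round marks (28 mm) side by side: 130 mm (own x) by 110 mm (own y) by 12 mm, about 0.43 kg. Origin at the centre of its underside, z up. Starts flat across both rails, roughly square to them. Which plate lies nearer the ramp varies; at least 50 mm of free rail between them.
- rotor_cover: Bystander: smoky domed rotor cover, 200 mm across, 78 mm high; origin under its centre.
- balance_cup: Bystander: red aluminium cup, 68 mm across, 75 mm high, standing beside the ramp on the far side; origin under its centre.
- bolt_a: Bystander: steel trunnion bolt standing on its head, 30 mm across, 75 mm high, beside the rack on the robot's side; origin under its centre.
- bolt_b: Bystander: the same bolt, standing beside the rack on the far side.
- torque_driver: Bystander: black torque screwdriver, 190 mm, lying beyond the rack; origin under its middle.
- rubber_block: Bystander: black rubber block 80 x 60 x 30 mm to the left; origin under its centre.
- wipe_jar: Bystander: jar, 76 mm across, 120 mm high, beyond the rack to the left; origin under its centre.
Mind the look-alikes: they are no part of the job. What is shaped like the wide_plate but green, orange or pink is not meant.

How it is judged:
By the outcome, as a careful person would: the job done as asked, in the order asked, and still so for the second after the job is handed in, with the robot touching nothing.
It also fails if it takes over 51 s, if anything falls off the work surface, if the arm or the gripper's body presses on something with over 40 N, if the wrist force passes 120 N, or if a joint passes its speed limit or range.

### The arm

A 7-joint arm with a two-finger parallel gripper is mounted at the origin on the work surface. World frame = base frame: x ahead of the robot, y to its left, z up, the work surface at z = 0. Lengths are in m, angles in rad, forces in N, time in s.
With the tool pointing down it reaches from about 0.425 to 0.95 m from the base axis. Payload 4.7 kg.
Tool frame: the origin (TCP) lies between the finger pads; the fingertips stand 14 mm ahead of it and the grasp point (between the pads) lies 5 mm behind it; z points along the fingers, y is the line along which they close (so a half turn about z gives the same grasp; the last joint's range is limited). The gripper opens to 85 mm and grips with 20 to 120 N. Pads are 22 mm wide; open, the fingers measure 114 mm over their backs; the gripper's body (76 mm by 85 mm) begins 54 mm behind the grasp point. The pads swing forward as they close: fully open they stand 13 mm farther back than shut.
Start: joints at [-1.228, 0.469, -0.049, 1.532, 0.024, 1.141, -0.082], TCP at [0.245, 0.629, 0.245] pointing down, gripper open.
Joint ranges: [-2.59, 2.59], [-0.33, 1.99], [-1.39, 1.29], [0.1, 2.45], [-1.04, 4.18], [0.21, 1.99], [-2.66, 2.66]. Speed limits (rad/s): [2.57, 2.57, 3.14, 3.14, 3.14, 3.14, 3.14].

### API

Orientations are given as a rotation vector (axis times angle).
In Python, from station import * gives the robot as it stands.
- The arm moves only by the tool apply_moves, never from a script. Its argument "rows" is a list that holds one entry, the list of rows, each a list of 7 numbers: the shift along the tool's x, y, z in m, then the turn, a rotation vector about the tool's x, y, z in degrees, then the gripper's target within -1 to 1 (fully open at 1, half-way at 0, shut at -1). In form: [[[dx, dy, dz, ax, ay, az, grip], ...]]. A call has 1 to 20 rows; each row is the pose to reach, as a shift and turn from the pose commanded when the call began, along the tool's axes at that moment; what a row does not reach only later rows make up. A row lasts 1/10 s, in which the tool goes at most 50 mm and 8.59 degrees, less where a joint would pass 70% of its speed; a pose out of reach is approached as far as the arm can. A call with a gripper value outside its range is refused whole. The fingers move at their own pace and stop on an object; "force" is the grip in N (left out, the last holds). Time passes only in rows, so rows that repeat a pose let the fingers close. It gives the time, the measured TCP pose, the force, the opening and the grip force at its end, in the units of the state.
- get_obs(): the state, without advancing time (a new reading comes with each control period).
- grab_frame(name): name is "side" or "top"; returns a dict with "pixels" (400x640x3 uint8, red, green, blue), "fx", "fy", "cx", "cy" (pixels), "R" (3x3) and "t" (3): a world point X has camera coordinates R X + t. Camera axes: x right, y down, z forward; pixel columns grow to the right and rows downward; lengths in m; the calibration is good to about 2 mm. A picture is of the moment at which its call begins. There is no depth.
- finish_job(): hands the job in; it is judged then, once.
Trained networks look in the newest picture that a camera, given by its name, has taken for a name from the list of things; names that differ only in an ending like _2 or _b are one class to them, and where a whole thing is asked for, a point or a joint stands for the part that bears it (a point fixed in the world has none). Each returns a list of dicts, best first, with "confidence" (0 to 1); they miss things now and then, are a little off and sometimes report something else, mostly with a low value. They report only what shows in the picture. A call takes as long as a camera call. They do not tell look-alikes from the thing itself.
- trace(camera, target): "pixels" (400x640 bool, what is visible of it).
- tip_of(camera, target): "at" ([x, y, z] in m, in the coordinates of the camera as it stood for that picture, good to about 4 mm: a listed point, or the origin of a listed thing).
The state is a dict: "t": time; "joint_pos": joint angles; "joint_vel": joint speeds; "effort": joint torques, N m; "eef_pos": TCP position; "tool_rot": TCP orientation; "force": force on the tool from outside, world axes, zero at the start; "wrist_torque": the same for the moment, N m; "width": finger opening in m; "finger_force": force on a finger pad.
Only numpy, scipy, OpenCV 4.12 (cv2) and the standard library are available. Lean on these libraries where they do the work, as an engineer would, in place of code of your own. Each camera call takes 0.05 s, during which the arm holds its last target. There are 200 camera calls.

## Working session

There is one attempt and no reset: what is moved stays moved. The work goes in short steps, Python scripts to look and compute and a tool call to move; the robot and the scene stay as the last step left them, time stands still between calls to the robot, and variables do not carry over. Pictures are saved under pics/ and viewed, at most 10 in all, crops included, and the job is handed in when it is done.

Besides the shell and the picture viewer there is one more tool, called after "Request:" as a command line: name --argument value ..., lists and objects as JSON in quotes. apply_moves: Moves the arm, as the interface text tells. Its arguments: {"type":"object","properties":{"rows":{"type":"array"},"force":{"type":"number"}},"required":["rows"]}

```bash
mkdir -p pics
cat > h.py <<'E'
from station import *
import numpy as np, cv2
from scipy.spatial.transform import Rotation as Ro
def save(f,n): cv2.imwrite('pics/'+n,cv2.cvtColor(f['pixels'],cv2.COLOR_RGB2BGR))
def toW(f,p): return f['R'].T@(np.array(p)-f['t']) if isinstance(f['R'],np.ndarray) else np.array(f['R']).T@(np.array(p)-np.array(f['t']))
def proj(f,X):
    c=np.array(f['R'])@np.array(X)+np.array(f['t']); return np.array([f['fx']*c[0]/c[2]+f['cx'],f['fy']*c[1]/c[2]+f['cy']])
def ray(f,uv,z):
    R=np.array(f['R']);t=np.array(f['t']);o=-R.T@t
    d=R.T@np.array([(uv[0]-f['cx'])/f['fx'],(uv[1]-f['cy'])/f['fy'],1]); return o+d*(z-o[2])/d[2]
E
python3 - <<'E'
from h import *
for c in ['top','side']:
    f=grab_frame(c); save(f,c+'0.png')
    print(c,toW(f,[0,0,0]).round(3))
    for n in ['rack','slot','ramp','notch_end','wide_plate','narrow_plate','balance_cup','bolt_a','rotor_cover']:
        for d in tip_of(c,n)[:3]:
            X=toW(f,d['at']); print(n,round(d['confidence'],2),X.round(3),proj(f,X).round())
o=get_obs();print(o['eef_pos'],o['tool_rot'],o['t'])
E
```

```text
top [0.383 0.013 1.919]
rack 0.69 [ 0.565 -0.117  0.002] [350. 201.]
slot 0.7 [ 0.65  -0.487  0.004] [446. 181.]
slot 0.62 [ 0.556 -0.117  0.095] [352. 201.]
ramp 0.68 [ 0.544 -0.266  0.034] [390. 207.]
notch_end 0.82 [ 0.556 -0.168  0.064] [365. 202.]
wide_plate 0.98 [0.332 0.175 0.003] [273. 260.]
wide_plate 0.94 [0.594 0.159 0.092] [277. 190.]
wide_plate 0.87 [0.569 0.386 0.001] [221. 197.]
narrow_plate 0.64 [ 0.559 -0.042  0.091] [331. 200.]
balance_cup 0.73 [ 0.564 -0.118  0.001] [350. 201.]
balance_cup 0.65 [ 0.7   -0.224  0.002] [378. 167.]
bolt_a 0.55 [ 0.542 -0.27   0.033] [391. 207.]
bolt_a 0.44 [ 0.426 -0.104 -0.002] [346. 237.]
bolt_a 0.39 [0.708 0.005 0.001] [319. 164.]
rotor_cover 0.97 [ 0.653 -0.486  0.002] [446. 181.]
side [ 0.126 -1.017  0.984]
rack 0.94 [ 0.563 -0.118 -0.001] [351. 249.]
rack 0.32 [0.6   0.162 0.091] [328. 168.]
slot 0.88 [ 0.564 -0.115  0.088] [352. 225.]
ramp 0.7 [ 0.548 -0.261  0.029] [369. 278.]
notch_end 0.97 [ 0.558 -0.17   0.056] [358. 247.]
wide_plate 0.97 [ 0.317 -0.237 -0.   ] [282. 304.]
wide_plate 0.86 [ 0.334  0.172 -0.005] [249. 208.]
wide_plate 0.77 [0.285 0.548 0.001] [211. 149.]
narrow_plate 0.67 [ 0.562 -0.042  0.091] [341. 209.]
narrow_plate 0.26 [ 0.565 -0.114  0.091] [353. 224.]
balance_cup 0.83 [ 0.704 -0.227 -0.005] [413. 263.]
bolt_a 0.65 [ 0.433 -0.102 -0.001] [307. 257.]
bolt_a 0.59 [0.711 0.018 0.001] [377. 208.]
rotor_cover 0.59 [ 0.65  -0.49   0.005] [449. 342.]
[0.24520926 0.6289067  0.24535531] [5.80674974e-01 3.08743661e+00 2.16597581e-04] 1.0
```

Run:
```python
import cv2
a=cv2.imread('pics/top0.png')[130:270,220:440];cv2.imwrite('pics/c1.png',cv2.resize(a,None,fx=3.6,fy=3.6,interpolation=cv2.INTER_CUBIC))
```

```text
(no output)
```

View pics/c1.png

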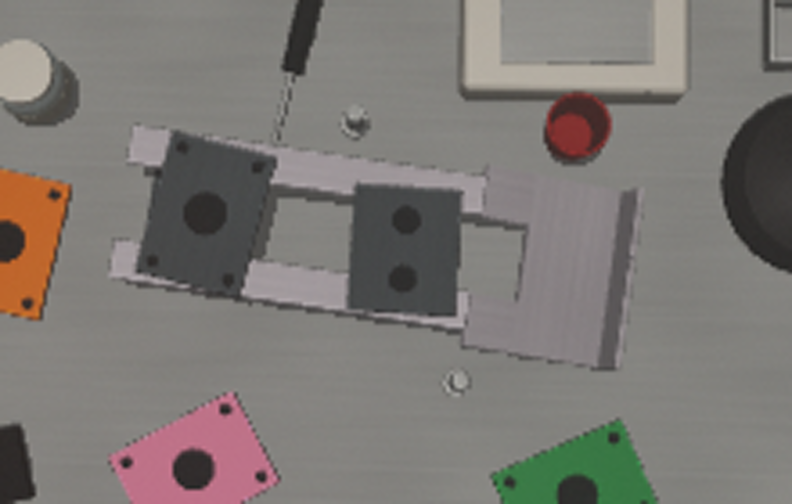

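View pics/side0.png

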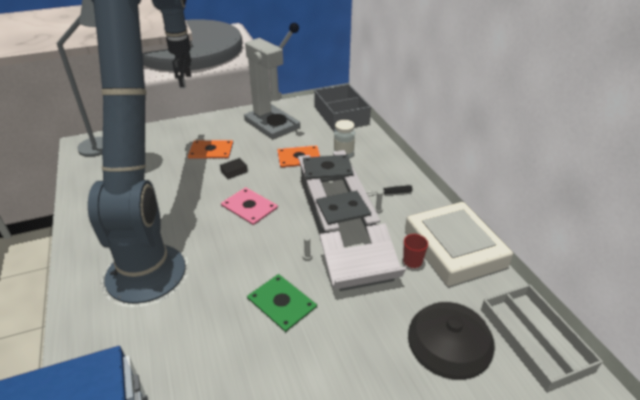

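The top picture shows the dark narrow plate (two marks) at (331,200), nearer the ramp, and the dark wide plate at (277,190) farther up the rails. The green (390,260), pink (273,260) and orange (221,197) plates lie on the bench and are look-alikes. The enlarged crop confirms that the dark plates are the ones on the rack. Next I'll fit the rack and plate poses precisely.

```bash
cat > fit.py <<'E'
from h import *
from scipy.optimize import minimize
S=8
def poly(f,pts,sh): 
    m=np.zeros(sh,np.uint8)
    cv2.fillPoly(m,[np.round(np.array([proj(f,p) for p in pts])*S).astype(np.int32)],1,shift=0) if False else cv2.fillPoly(m,[np.round(np.array([proj(f,p) for p in pts])).astype(np.int32)],1)
    return m
def W(p,q): c,s=np.cos(p[2]),np.sin(p[2]); return np.array([p[0]+c*q[0]-s*q[1],p[1]+s*q[0]+c*q[1],q[2]])
c18,s18=np.cos(np.pi/10),np.sin(np.pi/10)
def ramp(x,y,z=0): # ramp coords -> rack coords
    return [x, -155*c18*1e-3+y*c18-z*s18, .078-.155*s18+y*s18+z*c18]
def scaled(f,k): 
    g=dict(f); 
    for n in('fx','fy'): g[n]=f[n]*k
    g['cx']=(f['cx']+.5)*k-.5; g['cy']=(f['cy']+.5)*k-.5; return g
def rect(x0,x1,y0,y1,z): return [[x0,y0,z],[x1,y0,z],[x1,y1,z],[x0,y1,z]]
def platefit(f,mask,L,z,p0,th=.012):
    k=6; g=scaled(f,k); M=cv2.resize(mask.astype(np.uint8),None,fx=k,fy=k,interpolation=cv2.INTER_NEAREST)
    def cost(p):
        m=np.zeros(M.shape,np.uint8)
        P=[proj(g,W(p,q)) for zz in(z,z+th) for q in rect(-L/2,L/2,-.055,.055,zz)]
        cv2.fillConvexPoly(m,cv2.convexHull(np.round(np.array(P)).astype(np.int32)),1); return (m!=M).sum()/1e3
    sim=[p0]+[np.array(p0)+d for d in np.diag([.01,.01,.1])]
    r=minimize(cost,p0,method='Nelder-Mead',options=dict(initial_simplex=sim,xatol=1e-4,fatol=1e-3)); return r.x,r.fun/(M.sum()/1e3)
E
cat > m1.py <<'E'
from fit import *
for c in ['top','side']:
    f=grab_frame(c)
    for n,L,p0 in [('wide_plate',.15,[.594,.159,-.1]),('narrow_plate',.13,[.56,-.042,-.1])]:
        for d in trace(c,n):
            m=d['pixels'].astype(bool); v,u=np.nonzero(m)
            q=ray(f,(u.mean(),v.mean()),.1)
            if np.hypot(*(q[:2]-p0[:2]))<.05: print(c,n,round(d['confidence'],2),[x.round(4) for x in [platefit(f,m,L,.093,p0)]][0] if False else platefit(f,m,L,.093,p0))
    d=[x for x in trace(c,'rack')][0]; R=d['pixels'].astype(bool)
    rm=trace(c,'ramp'); print('rampconf',[(x['confidence'],x['pixels'].sum()) for x in rm])
    np.savez('rk_'+c+'.npz',R=R)
    # rack fit: bright-gradient along edges of rails / ramp
    g=cv2.GaussianBlur(f['pixels'].mean(2).astype(np.float32),(0,0),.8)
    gx,gy=cv2.Sobel(g,5,1,0),cv2.Sobel(g,5,0,1); mag=np.hypot(gx,gy)
    def seg(p,a,b,n=60): return np.array([proj(f,W(p,np.array(a)*(1-t)+np.array(b)*t)) for t in np.linspace(.02,.98,n)],np.float32)
    E=[]
    for x in(-.08,-.04,.04,.08): E.append(([x,0,.093],[x,.37,.093]))
    E+=[([s*.04,.37,.093],[s*.08,.37,.093]) for s in(-1,1)]
    E+=[(ramp(-.095,0,.04),ramp(.095,0,.04)),(ramp(-.04,.1),ramp(.04,.1)),(ramp(-.04,.1),ramp(-.04,.155)),(ramp(.04,.1),ramp(.04,.155)),(ramp(-.095,0),ramp(-.095,.155)),(ramp(.095,0),ramp(.095,.155))]
    def cost(p):
        s=0
        for a,b in E:
            q=seg(p,a,b); s+=cv2.remap(mag,q[:,:1].copy(),q[:,1:].copy(),cv2.INTER_LINEAR).mean()
        return -s
    best=min((minimize(cost,[.562+a,-.117+b,-.1+y],method='Nelder-Mead',options=dict(initial_simplex=[[.562+a,-.117+b,-.1+y],[.567+a,-.117+b,-.1+y],[.562+a,-.112+b,-.1+y],[.562+a,-.117+b,-.06+y]],xatol=1e-4)) for a in(-.006,0,.006) for b in(-.006,0,.006) for y in(-.05,0,.05)),key=lambda r:r.fun)
    print(c,'rack',best.x.round(4),best.fun)
    im=cv2.cvtColor(f['pixels'],cv2.COLOR_RGB2BGR); im=cv2.resize(im,None,fx=5,fy=5,interpolation=cv2.INTER_CUBIC); g5=scaled(f,5)
    for a,b in E: cv2.line(im,*[tuple(int(v) for v in proj(g5,W(best.x,q)).round()) for q in(a,b)],(0,255,0),1)
    u,v=(proj(g5,W(best.x,[0,.1,.09]))).astype(int); cv2.imwrite('pics/fit_%s.png'%c,im[v-290:v+290,u-300:u+390][:600,:800])
E
python3 m1.py; python3 -c "
import cv2,numpy as np
a=[cv2.imread('pics/fit_%s.png'%c) for c in('top','side')]
print([x.shape for x in a])
h=min(x.shape[0] for x in a);b=np.hstack([x[:h] for x in a]);cv2.imwrite('pics/fit.png',cv2.resize(b,(800,int(h*800/b.shape[1]))))"
```

```text
top wide_plate 0.76 (array([ 0.5957755 ,  0.16138895, -0.23289419]), np.float64(0.036558109833971904))
rampconf [(0.81, np.int64(1953))]
top rack [ 0.5627 -0.118  -0.1192] -887.9960327148438
side wide_plate 0.79 (array([ 0.59961012,  0.16287016, -0.23617079]), np.float64(0.03750128959042608))
side narrow_plate 0.97 (array([ 0.56612428, -0.04279552, -0.04005264]), np.float64(0.036540619873953205))
rampconf [(0.78, np.int64(3536))]
side rack [ 0.564  -0.1152 -0.1179] -1638.1015625
[(580, 690, 3), (580, 690, 3)]
```

View pics/fit.png

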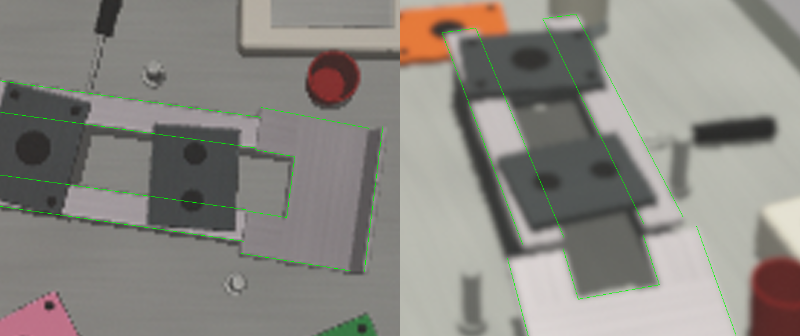

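```bash
cat > g.py <<'E'
from fit import *
RK=[.5633,-.1166,-.1186]
def goal(x,y,z,tilt=0,com=None):
    "rack coords of TCP, tilt deg (18 = fingers normal to ramp) -> row from present pose"
    o=get_obs(); Rc=Ro.from_rotvec(o['tool_rot']).as_matrix(); p=np.array(o['eef_pos'])
    y_=W(RK,[1,0,0])-W(RK,[0,0,0]); t=np.radians(tilt); ry=W(RK,[0,1,0])-W(RK,[0,0,0])
    z_=np.array([0,0,-1])*np.cos(t)+ry*np.sin(t); x_=np.cross(y_,z_); Rg=np.c_[x_,y_,z_]
    print((Rc.T@(W(RK,[x,y,z])-p)).round(4), np.degrees(Ro.from_matrix(Rc.T@Rg).as_rotvec()).round(2))
def cur():
    o=get_obs(); p=np.array(o['eef_pos']); d=p[:2]-RK[:2]; c,s=np.cos(RK[2]),np.sin(RK[2])
    print('t',o['t'],'rack xyz',np.round([c*d[0]+s*d[1],-s*d[0]+c*d[1],p[2]],4),'F',np.round(o['force'],1),'w',o['width'])
E
python3 -c "
from g import *
cur();goal(-.003,.172,.245);goal(-.003,.172,.086)"
```

```text
t 1.5 rack xyz [-0.4041  0.7026  0.2453] F [0.2 0.1 0.4] w 0.08543282115359391
[-5.212e-01 -4.133e-01  3.000e-04] [ 0.  -0.  75.5]
[-0.5212 -0.4133  0.1593] [ 0.  -0.  75.5]
```

Request:
apply_moves --rows '[[[-0.521, -0.413, 0, 0, 0, 75.5, -0.3], [-0.521, -0.413, 0, 0, 0, 75.5, -0.3], [-0.521, -0.413, 0, 0, 0, 75.5, -0.3], [-0.521, -0.413, 0, 0, 0, 75.5, -0.3], [-0.521, -0.413, 0, 0, 0, 75.5, -0.3], [-0.521, -0.413, 0, 0, 0, 75.5, -0.3], [-0.521, -0.413, 0, 0, 0, 75.5, -0.3], [-0.521, -0.413, 0, 0, 0, 75.5, -0.3], [-0.521, -0.413, 0, 0, 0, 75.5, -0.3], [-0.521, -0.413, 0, 0, 0, 75.5, -0.3], [-0.521, -0.413, 0, 0, 0, 75.5, -0.3], [-0.521, -0.413, 0, 0, 0, 75.5, -0.3], [-0.521, -0.413, 0, 0, 0, 75.5, -0.3], [-0.521, -0.413, 0, 0, 0, 75.5, -0.3], [-0.521, -0.413, 0, 0, 0, 75.5, -0.3], [-0.521, -0.413, 0, 0, 0, 75.5, -0.3], [-0.521, -0.413, 0, 0, 0, 75.5, -0.3], [-0.521, -0.413, 0, 0, 0, 75.5, -0.3], [-0.521, -0.413, 0, 0, 0, 75.5, -0.3], [-0.521, -0.413, 0, 0, 0, 75.5, -0.3]]]'

```text
t: 3.5
eef_pos: [0.5804, 0.0556, 0.2454]
tool_rot: [-2.348, -2.087, -0.0]
force: [0.8, -0.1, 0.8]
width: 0.0298
finger_force: 0.0
```

```bash
python3 -c "
from g import *
cur();goal(-.003,.172,.086);f=grab_frame('side');save(f,'s1.png')
im=cv2.imread('pics/s1.png')[80:300,220:470];cv2.imwrite('pics/s1c.png',cv2.resize(im,None,fx=2.6,fy=2.6,interpolation=cv2.INTER_CUBIC))"
```

```text
t 3.5 rack xyz [-0.0034  0.173   0.2454] F [ 0.8 -0.1  0.8] w 0.02981130857675939
[-0.0011  0.0004  0.1594] [-0.   -0.02  0.07]
```

Request:
apply_moves --rows '[[[-0.001, 0, 0.04, 0, 0, 0, -0.3], [-0.001, 0, 0.08, 0, 0, 0, -0.3], [-0.001, 0, 0.11, 0, 0, 0, -0.3], [-0.001, 0, 0.13, 0, 0, 0, -0.3], [-0.001, 0, 0.145, 0, 0, 0, -0.3], [-0.001, 0, 0.155, 0, 0, 0, -0.3], [-0.001, 0, 0.159, 0, 0, 0, -0.3], [-0.001, 0, 0.159, 0, 0, 0, -0.3]]]'

```text
t: 4.35
eef_pos: [0.5807, 0.0539, 0.0864]
tool_rot: [2.349, 2.086, 0.001]
force: [-0.2, 0.0, -0.1]
width: 0.0299
finger_force: 0.0
```

```bash
python3 -c "
from g import *
cur();f=grab_frame('side');save(f,'s1.png')
im=cv2.imread('pics/s1.png')[80:300,220:470];cv2.imwrite('pics/s1c.png',cv2.resize(im,None,fx=2.6,fy=2.6,interpolation=cv2.INTER_CUBIC))"
```

```text
t 4.35 rack xyz [-0.0029  0.1714  0.0864] F [-0.2  0.  -0.1] w 0.029880178107863926
```

View pics/s1c.png

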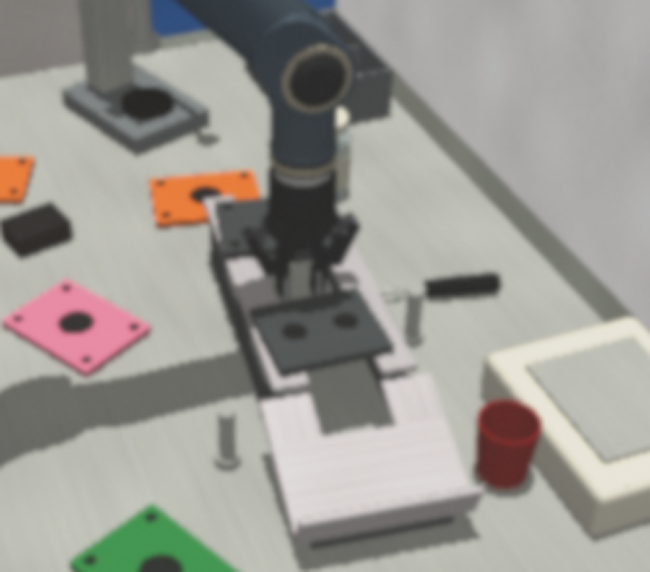

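Request:
apply_moves --rows '[[[-0.015, 0, 0, 0, 0, 0, -0.3], [-0.025, 0, 0, 0, 0, 0, -0.3], [-0.03, 0, 0, 0, 0, 0, -0.3], [-0.035, 0, 0, 0, 0, 0, -0.3], [-0.04, 0, 0, 0, 0, 0, -0.3], [-0.045, 0, 0, 0, 0, 0, -0.3], [-0.05, 0, 0, 0, 0, 0, -0.3], [-0.055, 0, 0, 0, 0, 0, -0.3], [-0.06, 0, 0, 0, 0, 0, -0.3], [-0.065, 0, 0, 0, 0, 0, -0.3], [-0.07, 0, 0, 0, 0, 0, -0.3], [-0.075, 0, 0, 0, 0, 0, -0.3], [-0.08, 0, 0, 0, 0, 0, -0.3], [-0.085, 0, 0, 0, 0, 0, -0.3], [-0.088, 0, 0, 0, 0, 0, -0.3], [-0.088, 0, 0, 0, 0, 0, -0.3]]]'

```text
t: 6.0
eef_pos: [0.5696, -0.0341, 0.0862]
tool_rot: [-2.35, -2.085, 0.001]
force: [-0.0, 2.9, 2.1]
width: 0.0298
finger_force: 1.4
```

```bash
cat > pl.py <<'E'
from g import *
def plate(cam,n,L,z,p0):
    f=grab_frame(cam)
    for d in trace(cam,n):
        m=d['pixels'].astype(bool); v,u=np.nonzero(m)
        q=ray(f,(u.mean(),v.mean()),.1)
        if np.hypot(*(q[:2]-W(RK,[*p0[:2],0])[:2]))<.08:
            w=W(RK,[p0[0],p0[1],0]); x,e=platefit(f,m,L,z,[w[0],w[1],RK[2]])
            d=x[:2]-RK[:2]; c,s=np.cos(RK[2]),np.sin(RK[2])
            print(cam,n,'rack x,y',np.round([c*d[0]+s*d[1],-s*d[0]+c*d[1]],4),'yaw deg',np.degrees(x[2]-RK[2]).round(1),'err',e.round(3))
E
python3 -c "
from pl import *
cur()
plate('side','narrow_plate',.13,.093,[0,.017]);plate('top','narrow_plate',.13,.093,[0,.017])"
```

```text
t 6.0 rack xyz [-0.0035  0.0826  0.0862] F [-0.   2.9  2.1] w 0.02977779904342446
side narrow_plate rack x,y [-0.012   0.0179] yaw deg -1.2 err 0.066
top narrow_plate rack x,y [-0.0208  0.0026] yaw deg 10.9 err 0.614
```

```bash
python3 -c "
from pl import *
goal(-.003,.05,.086);goal(-.003,.012,.074);goal(-.003,.0,.073,6)
for y in(.145,.135,.125):
  goal(*ramp(-.003,y,.006),18);print(ramp(0,y,.006))"
```

```text
[-0.0327  0.0006 -0.0001] [-0.05  0.05 -0.02]
[-0.0706  0.0006  0.012 ] [-0.05  0.05 -0.02]
[-0.0826  0.0006  0.013 ] [-0.05  6.05 -0.02]
[-0.094   0.0006  0.0054] [-0.05 18.05 -0.03]
[0, np.float64(-0.011364667129201225), np.float64(0.08061616915402144)]
[-0.1035  0.0006  0.0085] [-0.05 18.05 -0.03]
[0, np.float64(-0.020875232292152737), np.float64(0.07752599921027198)]
[-0.113   0.0006  0.0116] [-0.05 18.05 -0.03]
[0, np.float64(-0.03038579745510429), np.float64(0.0744358292665225)]
```

Request:
apply_moves --rows '[[[-0.006, 0, 0, 0, 0, 0, -0.3], [-0.012, 0, 0, 0, 0, 0, -0.3], [-0.018, 0, 0, 0, 0, 0, -0.3], [-0.024, 0, 0, 0, 0, 0, -0.3], [-0.03, 0, 0, 0, 0, 0, -0.3], [-0.036, 0, 0.001, 0, 0, 0, -0.3], [-0.042, 0, 0.003, 0, 0, 0, -0.3], [-0.048, 0, 0.005, 0, 0, 0, -0.3], [-0.054, 0, 0.007, 0, 0, 0, -0.3], [-0.06, 0, 0.009, 0, 0, 0, -0.3], [-0.066, 0, 0.011, 0, 0, 0, -0.3], [-0.072, 0, 0.012, 0, 0, 0, -0.3], [-0.078, 0, 0.013, 0, 3, 0, -0.3], [-0.083, 0, 0.012, 0, 7, 0, -0.3], [-0.087, 0, 0.01, 0, 11, 0, -0.3], [-0.091, 0, 0.008, 0, 15, 0, -0.3], [-0.095, 0, 0.006, 0, 18, 0, -0.3], [-0.099, 0, 0.007, 0, 18, 0, -0.3], [-0.103, 0, 0.008, 0, 18, 0, -0.3], [-0.103, 0, 0.008, 0, 18, 0, -0.3]]]'

```text
t: 8.2
eef_pos: [0.5578, -0.1359, 0.0781]
tool_rot: [-2.179, -1.935, -0.344]
force: [0.7, 0.2, -0.6]
width: 0.0297
finger_force: 0.0
```

```bash
python3 -c "
from pl import *
cur()
for y in(.135,.125,.120): goal(*ramp(-.003,y,.006),18)
for c in('side','top'):
  f=grab_frame(c);save(f,c+'2.png')
a=cv2.imread('pics/side2.png')[130:300,270:450];b=cv2.imread('pics/top2.png')[150:255,280:420]
cv2.imwrite('pics/c2.png',np.hstack([cv2.resize(x,(400,400),interpolation=cv2.INTER_CUBIC) for x in(a,b)]))"
```

```text
t 8.2 rack xyz [-0.0032 -0.0198  0.0781] F [ 0.7  0.2 -0.6] w 0.029712873684795738
[-0.0012  0.0002  0.0002] [-0.01  0.07  0.03]
[-0.0112  0.0002  0.0002] [-0.01  0.07  0.03]
[-0.0162  0.0001  0.0002] [-0.01  0.07  0.03]
```

View pics/c2.png

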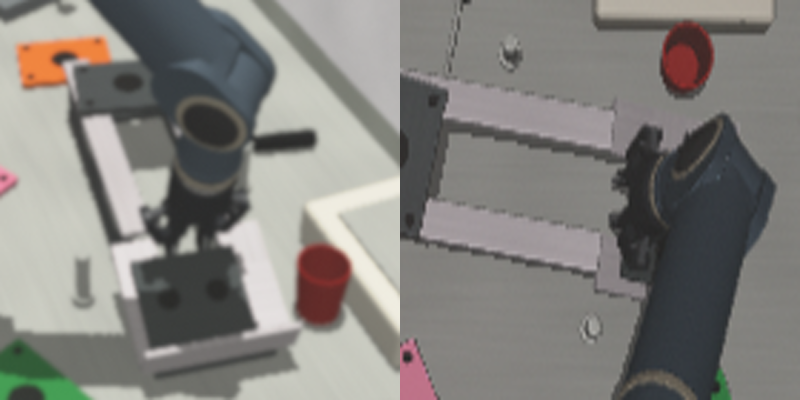

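Request:
apply_moves --rows '[[[-0.004, 0, 0, 0, 0, 0, -0.3], [-0.008, 0, 0, 0, 0, 0, -0.3], [-0.011, 0, 0, 0, 0, 0, -0.3], [-0.013, 0, 0, 0, 0, 0, -0.3], [-0.014, 0, 0, 0, 0, 0, -0.3], [-0.014, 0, 0, 0, 0, 0, -0.3]]]'

```text
t: 8.9
eef_pos: [0.5561, -0.149, 0.0738]
tool_rot: [-2.178, -1.934, -0.345]
force: [0.4, 0.5, -0.5]
width: 0.0299
finger_force: 0.3
```

```bash
python3 -c "
from pl import *
cur();goal(*ramp(-.003,.12,.006),18)"
```

```text
t 8.9 rack xyz [-0.0033 -0.033   0.0738] F [ 0.4  0.5 -0.5] w 0.029933912516621055
[-0.0023  0.0003  0.0002] [-0.01 -0.01 -0.01]
```

Request:
apply_moves --rows '[[[-0.001, 0, 0, 0, 0, 0, -0.3], [-0.002, 0, 0, 0, 0, 0, -0.3], [-0.003, 0, 0, 0, 0, 0, -0.3], [-0.003, 0, 0, 0, 0, 0, -0.3]]]'

```text
t: 9.3
eef_pos: [0.5562, -0.1491, 0.0738]
tool_rot: [-2.174, -1.933, -0.348]
force: [-1.2, 7.1, 5.1]
width: 0.0298
finger_force: 3.7
```

Request:
apply_moves --rows '[[[-0.001, 0, 0, 0, 0, 0, -0.3], [-0.002, 0, 0, 0, 0, 0, -0.3], [-0.002, 0, 0, 0, 0, 0, -0.3]]]'

```text
t: 9.6
eef_pos: [0.5562, -0.1492, 0.0738]
tool_rot: [-2.171, -1.932, -0.351]
force: [-1.3, 9.4, 8.1]
width: 0.0299
finger_force: 5.5
```

Request:
apply_moves --rows '[[[0.01, 0, 0, 0, 0, 0, -0.3], [0.025, 0, 0, 0, 0, 0, -0.3], [0.03, 0, -0.03, 0, 0, 0, -0.3], [0.03, 0, -0.07, 0, 0, 0, -0.3], [0.03, 0, -0.11, 0, 0, 0, -0.3], [0.03, 0, -0.13, 0, 0, 0, -0.3], [0.03, 0, -0.13, 0, 0, 0, -0.3]]]'

```text
t: 10.3
eef_pos: [0.5559, -0.1675, 0.2088]
tool_rot: [-2.185, -1.938, -0.35]
force: [0.4, -0.1, 0.2]
width: 0.0299
finger_force: 0.0
```

```bash
python3 -c "
from pl import *
cur();goal(0,.388,.21);goal(0,.388,.086)"
```

```text
t 10.3 rack xyz [-0.0013 -0.0514  0.2088] F [ 0.4 -0.1  0.2] w 0.029949880210472905
[4.187e-01 3.000e-04 1.333e-01] [  0.44 -17.82  -0.06]
[ 0.3807 -0.0006  0.2513] [  0.44 -17.82  -0.06]
```

Request:
apply_moves --rows '[[[0.04, 0, 0.01, 0, -4, 0, -0.3], [0.09, 0, 0.028, 0, -8, 0, -0.3], [0.14, 0, 0.044, 0, -12, 0, -0.3], [0.19, 0, 0.06, 0, -18, 0, -0.3], [0.24, 0, 0.076, 0, -18, 0, -0.3], [0.29, 0, 0.092, 0, -18, 0, -0.3], [0.34, 0, 0.108, 0, -18, 0, -0.3], [0.38, 0, 0.121, 0, -18, 0, -0.3], [0.419, 0, 0.133, 0.4, -17.8, 0, -0.3], [0.419, 0, 0.133, 0.4, -17.8, 0, -0.3], [0.419, 0, 0.133, 0.4, -17.8, 0, -0.3]]]'

```text
t: 11.4
eef_pos: [0.6049, 0.2733, 0.2063]
tool_rot: [-2.338, -2.087, 0.007]
force: [0.6, -0.9, -0.3]
width: 0.0301
finger_force: 0.0
```

```bash
python3 -c "
from pl import *
cur();goal(0,.388,.086)
p=ramp(0,.055); 
for c in('side','top'):
  f=grab_frame(c);save(f,c+'3.png')
  g=scaled(f,5); im=cv2.resize(cv2.imread('pics/%s3.png'%c),None,fx=5,fy=5,interpolation=cv2.INTER_CUBIC)
  for off in(0,-.012):
    q=[proj(g,W(RK,ramp(off+a*.065,.055+b*.055,.012))) for a,b in((-1,-1),(1,-1),(1,1),(-1,1))]
    if off: cv2.polylines(im,[np.int32(np.round(q))],True,(0,255,0),1)
  u,v=np.int32(q).mean(0).astype(int); cv2.imwrite('pics/z_%s.png'%c,im[max(v-250,0):v+250,u-200:u+200])
cv2.imwrite('pics/c3.png',np.hstack([cv2.imread('pics/z_%s.png'%c) for c in('side','top')]))
"
```

```text
t 11.4 rack xyz [-0.0048  0.3921  0.2063] F [ 0.6 -0.9 -0.3] w 0.030091417090360482
[-0.0043  0.0059  0.1202] [-0.52 -0.11  0.29]
```

View pics/c3.png

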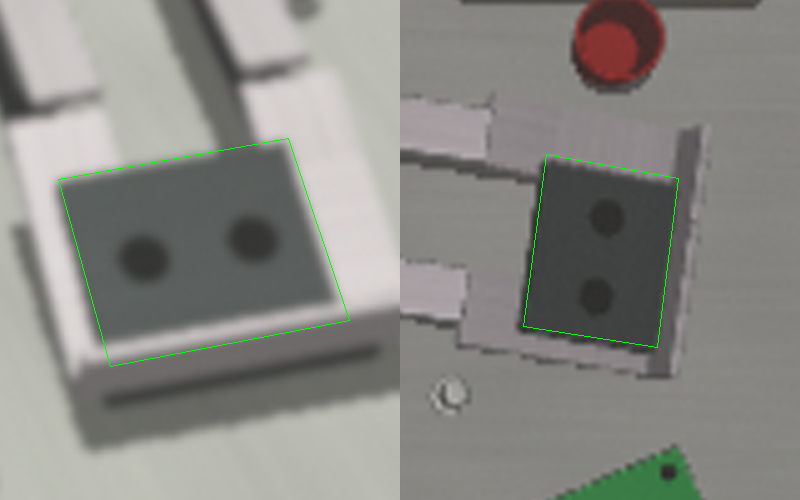

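The narrow plate sits square against the backstop, side view centre (200,250) and top view (600,250). The wide plate is still on the rails. Next I go in behind the wide plate.

Request:
apply_moves --rows '[[[-0.002, 0.005, 0.02, -0.5, 0, 0.3, -0.3], [-0.002, 0.005, 0.05, -0.5, 0, 0.3, -0.3], [-0.002, 0.005, 0.08, -0.5, 0, 0.3, -0.3], [-0.002, 0.005, 0.1, -0.5, 0, 0.3, -0.3], [-0.002, 0.005, 0.115, -0.5, 0, 0.3, -0.3], [-0.002, 0.005, 0.12, -0.5, 0, 0.3, -0.3], [-0.002, 0.005, 0.12, -0.5, 0, 0.3, -0.3]]]'

```text
t: 12.2
eef_pos: [0.6104, 0.2683, 0.088]
tool_rot: [-2.354, -2.079, -0.005]
force: [0.3, 0.2, 0.3]
width: 0.0302
finger_force: 0.0
```

```bash
python3 -c "
from pl import *
cur();goal(0,.388,.086);goal(0,.29,.086);plate('top','wide_plate',.15,.093,[0,.28])"
```

```text
t 12.2 rack xyz [0.0012 0.3877 0.088 ] F [0.3 0.2 0.3] w 0.030176937487092444
[ 0.0002 -0.0012  0.002 ] [ 0.08 -0.17 -0.31]
[-0.0978 -0.0007  0.0017] [ 0.08 -0.17 -0.31]
```

Request:
apply_moves --rows '[[[-0.01, -0.001, 0.001, 0, 0, -0.3, -0.3], [-0.02, -0.001, 0.002, 0, 0, -0.3, -0.3], [-0.026, -0.001, 0.002, 0, 0, -0.3, -0.3], [-0.032, -0.001, 0.002, 0, 0, -0.3, -0.3], [-0.038, -0.001, 0.002, 0, 0, -0.3, -0.3], [-0.044, -0.001, 0.002, 0, 0, -0.3, -0.3], [-0.05, -0.001, 0.002, 0, 0, -0.3, -0.3], [-0.056, -0.001, 0.002, 0, 0, -0.3, -0.3], [-0.062, -0.001, 0.002, 0, 0, -0.3, -0.3], [-0.068, -0.001, 0.002, 0, 0, -0.3, -0.3], [-0.074, -0.001, 0.002, 0, 0, -0.3, -0.3], [-0.08, -0.001, 0.002, 0, 0, -0.3, -0.3], [-0.086, -0.001, 0.002, 0, 0, -0.3, -0.3], [-0.092, -0.001, 0.002, 0, 0, -0.3, -0.3], [-0.098, -0.001, 0.002, 0, 0, -0.3, -0.3], [-0.104, -0.001, 0.002, 0, 0, -0.3, -0.3], [-0.11, -0.001, 0.002, 0, 0, -0.3, -0.3], [-0.116, -0.001, 0.002, 0, 0, -0.3, -0.3], [-0.122, -0.001, 0.002, 0, 0, -0.3, -0.3], [-0.128, -0.001, 0.002, 0, 0, -0.3, -0.3]]]'

```text
t: 14.3
eef_pos: [0.5941, 0.1422, 0.0862]
tool_rot: [-2.347, -2.087, -0.008]
force: [0.9, 5.8, 3.4]
width: 0.0301
finger_force: 2.8
```

Request:
apply_moves --rows '[[[-0.006, 0, 0, 0, 0, 0, -0.3], [-0.012, 0, 0, 0, 0, 0, -0.3], [-0.018, 0, 0, 0, 0, 0, -0.3], [-0.024, 0, 0, 0, 0, 0, -0.3], [-0.03, 0, 0, 0, 0, 0, -0.3], [-0.036, 0, 0, 0, 0, 0, -0.3], [-0.042, 0, 0, 0, 0, 0, -0.3], [-0.048, 0, 0, 0, 0, 0, -0.3], [-0.054, 0, 0, 0, 0, 0, -0.3], [-0.06, 0, 0, 0, 0, 0, -0.3], [-0.066, 0, 0, 0, 0, 0, -0.3], [-0.072, 0, 0, 0, 0, 0, -0.3], [-0.078, 0, 0, 0, 0, 0, -0.3], [-0.084, 0, 0, 0, 0, 0, -0.3], [-0.09, 0, 0, 0, 0, 0, -0.3], [-0.096, 0, 0, 0, 0, 0, -0.3], [-0.102, 0, 0, 0, 0, 0, -0.3], [-0.108, 0, 0, 0, 0, 0, -0.3], [-0.114, 0, 0, 0, 0, 0, -0.3], [-0.12, 0, 0, 0, 0, 0, -0.3]]]'

```text
t: 16.3
eef_pos: [0.5802, 0.0239, 0.0862]
tool_rot: [-2.346, -2.088, -0.01]
force: [1.3, 6.6, 5.2]
width: 0.0301
finger_force: 3.5
```

```bash
python3 -c "
from pl import *
cur();goal(0,.083,.086);plate('side','wide_plate',.15,.093,[0,.08])"
```

```text
t 16.3 rack xyz [1.000e-04 1.415e-01 8.620e-02] F [1.3 6.6 5.2] w 0.03013767695855981
[-0.0585 -0.0003 -0.0001] [ 0.19 -0.3   0.13]
side wide_plate rack x,y [0.0098 0.0766] yaw deg -0.5 err 0.077
```

Request:
apply_moves --rows '[[[0.006, 0, 0, 0, 0, 0, -0.3], [0.006, 0.007, 0, 0, 0, 0, -0.3], [0.006, 0.007, 0, 0, 0, 0, -0.3], [0.0, 0.007, 0, 0, 0, 0, -0.3], [-0.004, 0.006, 0, 0, 0, 0, -0.3], [-0.008, 0.005, 0, 0, 0, 0, -0.3], [-0.012, 0.004, 0, 0, 0, 0, -0.3], [-0.016, 0.003, 0, 0, 0, 0, -0.3], [-0.02, 0.002, 0, 0, 0, 0, -0.3], [-0.024, 0.001, 0, 0, 0, 0, -0.3], [-0.028, 0, 0, 0, 0, 0, -0.3], [-0.032, -0.001, 0, 0, 0, 0, -0.3], [-0.036, -0.002, 0, 0, 0, 0, -0.3], [-0.04, -0.003, 0, 0, 0, 0, -0.3], [-0.044, -0.004, 0, 0, 0, 0, -0.3], [-0.048, -0.005, 0, 0, 0, 0, -0.3], [-0.052, -0.006, 0, 0, 0, 0, -0.3], [-0.056, -0.007, 0, 0, 0, 0, -0.3], [-0.058, -0.007, 0, 0, 0, 0, -0.3]]]'

```text
t: 18.3
eef_pos: [0.5656, -0.034, 0.0853]
tool_rot: [-2.348, -2.086, -0.006]
force: [0.5, 3.1, -0.3]
width: 0.0295
finger_force: 1.8
```

```bash
python3 -c "
from pl import *
cur();plate('side','wide_plate',.15,.093,[0,.02])
goal(-.006,.083,.086)
goal(-.006,.03,.086);goal(-.006,.012,.086,6);
for y,z in((.15,.022),(.145,.02),(.135,.019)): goal(*ramp(-.006,y,z),18)"
```

```text
t 18.3 rack xyz [-0.0075  0.0822  0.0853] F [ 0.5  3.1 -0.3] w 0.029531490027730325
side wide_plate rack x,y [-0.0027  0.0169] yaw deg 0.4 err 0.065
[ 0.001   0.0015 -0.0007] [ 0.09 -0.18  0.02]
[-0.052   0.0015 -0.0009] [ 0.09 -0.18  0.02]
[-0.07    0.0015 -0.0009] [0.09 5.82 0.02]
[-0.0935  0.0015 -0.0124] [ 0.08 17.82  0.03]
[-0.0977  0.0015 -0.009 ] [ 0.08 17.82  0.03]
[-0.1069  0.0014 -0.0049] [ 0.08 17.82  0.03]
```

Request:
apply_moves --rows '[[[-0.006, 0, 0, 0, 0, 0, -0.3], [-0.012, 0, 0, 0, 0, 0, -0.3], [-0.018, 0, 0, 0, 0, 0, -0.3], [-0.024, 0, 0, 0, 0, 0, -0.3], [-0.03, 0, 0, 0, 0, 0, -0.3], [-0.036, 0, 0, 0, 0, 0, -0.3], [-0.042, 0, 0, 0, 0, 0, -0.3], [-0.047, 0, -0.001, 0, 0, 0, -0.3], [-0.052, 0, -0.001, 0, 0, 0, -0.3], [-0.058, 0, -0.001, 0, 2, 0, -0.3], [-0.064, 0, -0.001, 0, 4, 0, -0.3], [-0.07, 0, -0.001, 0, 6, 0, -0.3], [-0.076, 0, -0.004, 0, 9, 0, -0.3], [-0.082, 0, -0.007, 0, 12, 0, -0.3], [-0.088, 0, -0.01, 0, 15, 0, -0.3], [-0.093, 0, -0.012, 0, 18, 0, -0.3], [-0.098, 0, -0.009, 0, 18, 0, -0.3], [-0.102, 0, -0.007, 0, 18, 0, -0.3], [-0.106, 0, -0.005, 0, 18, 0, -0.3], [-0.107, 0, -0.005, 0, 18, 0, -0.3]]]'

```text
t: 20.4
eef_pos: [0.553, -0.1399, 0.0892]
tool_rot: [-2.175, -1.936, -0.348]
force: [1.0, 0.8, -0.2]
width: 0.0301
finger_force: 0.5
```

```bash
python3 -c "
from pl import *
cur()
for y in(.135,.125,.120): goal(*ramp(-.006,y,.019),18)
f=grab_frame('side');save(f,'s4.png')
cv2.imwrite('pics/c4.png',cv2.resize(cv2.imread('pics/s4.png')[170:310,290:440],None,fx=4,fy=4,interpolation=cv2.INTER_CUBIC))"
```

```text
t 20.4 rack xyz [-0.0075 -0.0244  0.0892] F [ 1.   0.8 -0.2] w 0.030081727709542785
[-0.0003  0.0015 -0.0008] [ 0.03 -0.14  0.13]
[-0.0103  0.0015 -0.0008] [ 0.03 -0.14  0.13]
[-0.0153  0.0015 -0.0008] [ 0.03 -0.14  0.13]
```

View pics/c4.png

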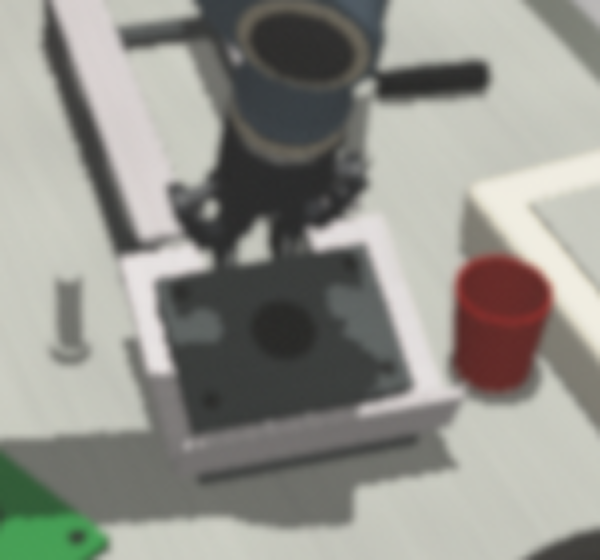

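The wide plate is on top of the narrow one and square, with its mark at (283,330) in the crop. I'll press it the rest of the way home.

Request:
apply_moves --rows '[[[-0.004, 0, 0, 0, 0, 0, -0.3], [-0.008, 0, 0, 0, 0, 0, -0.3], [-0.011, 0, 0, 0, 0, 0, -0.3], [-0.013, 0, 0, 0, 0, 0, -0.3], [-0.015, 0, 0, 0, 0, 0, -0.3], [-0.015, 0, 0, 0, 0, 0, -0.3]]]'

```text
t: 21.05
eef_pos: [0.5522, -0.1523, 0.0856]
tool_rot: [-2.173, -1.934, -0.353]
force: [1.8, 4.8, 2.5]
width: 0.03
finger_force: 2.6
```

Request:
apply_moves --rows '[[[-0.001, 0, 0, 0, 0, 0, -0.3], [-0.002, 0, 0, 0, 0, 0, -0.3], [-0.003, 0, 0, 0, 0, 0, -0.3], [-0.003, 0, 0, 0, 0, 0, -0.3]]]'

```text
t: 21.45
eef_pos: [0.5523, -0.1525, 0.0856]
tool_rot: [-2.169, -1.933, -0.357]
force: [0.9, 8.7, 6.2]
width: 0.03
finger_force: 5.3
```

```bash
python3 -c "
from pl import *
cur()
goal(*ramp(-.006,.12,.019),18)"
```

```text
t 21.45 rack xyz [-0.0066 -0.0369  0.0856] F [0.9 8.7 6.2] w 0.02997746152800645
[-0.0022  0.0006 -0.0004] [ 0.03 -0.59  0.23]
```

Request:
apply_moves --rows '[[[-0.002, 0, 0, 0, 0, 0, -0.3], [-0.004, 0, 0, 0, 0, 0, -0.3], [-0.004, 0, 0, 0, 0, 0, -0.3]]]'

```text
t: 21.75
eef_pos: [0.5524, -0.1526, 0.0855]
tool_rot: [-2.163, -1.932, -0.361]
force: [0.2, 15.2, 12.2]
width: 0.03
finger_force: 8.9
```

Request:
apply_moves --rows '[[[0.01, 0, 0, 0, 0, 0, -0.3], [0.025, 0, 0, 0, 0, 0, -0.3], [0.035, 0, 0, 0, 0, 0, -0.3], [0.035, 0, -0.03, 0, 0, 0, -0.3], [0.035, 0, -0.07, 0, 0, 0, -0.3], [0.04, 0, -0.11, 0, 0, 0, -0.3], [0.08, 0, -0.13, 0, 0, 0, -0.3], [0.13, 0, -0.13, 0, 0, 0, -0.3], [0.18, 0, -0.13, 0, 0, 0, -0.3], [0.23, 0, -0.11, 0, 0, 0, -0.3], [0.28, 0, -0.1, 0, 0, 0, -0.3], [0.32, 0, -0.09, 0, 0, 0, -0.3], [0.32, 0, -0.09, 0, 0, 0, -0.3], [0.32, 0, -0.09, 0, 0, 0, -0.3]]]'

```text
t: 23.15
eef_pos: [0.5825, 0.1144, 0.2683]
tool_rot: [-2.174, -1.938, -0.35]
force: [-0.5, -1.5, -0.2]
width: 0.0301
finger_force: 0.0
```

```bash
python3 -c "
from pl import *
cur()
for c in('side','top'):
  f=grab_frame(c);save(f,c+'5.png')
  g=scaled(f,5); im=cv2.resize(cv2.imread('pics/%s5.png'%c),None,fx=5,fy=5,interpolation=cv2.INTER_CUBIC)
  q=[proj(g,W(RK,ramp(-.003+a*.075,.055+b*.055,.024))) for a,b in((-1,-1),(1,-1),(1,1),(-1,1))]
  cv2.polylines(im,[np.int32(np.round(q))],True,(0,255,0),1)
  u,v=np.int32(q).mean(0).astype(int); cv2.imwrite('pics/y_%s.png'%c,im[max(v-250,0):v+250,u-200:u+200])
cv2.imwrite('pics/c5.png',np.hstack([cv2.imread('pics/y_%s.png'%c) for c in('side','top')]))
"
```

```text
t 23.15 rack xyz [-0.0083  0.2316  0.2683] F [-0.5 -1.5 -0.2] w 0.03006010310626226
```

View pics/c5.png

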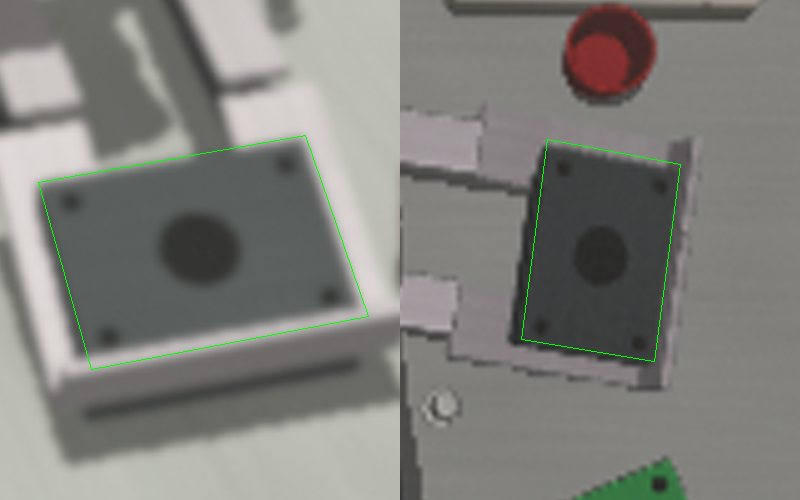

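The wide plate matches the predicted home outline to about 2 mm in both views, with its mark at (200,250) in the side view and (600,255) in the top view. The bystanders visible in the crop, the cup and one bolt, haven't moved. I'm handing it in.

```bash
python3 -c "
from station import *
print(finish_job())"
```

```text
the job is handed in; nothing more can be done
None
```

I slid the narrow plate down the ramp first, then the wide plate on top of it. In the last pictures both sat square against the backstop to within about 2–3 mm, with the wide plate centred about 10 mm to one side of the narrow one. I pulled the arm clear and handed the job in at about 23 s; no verdict came back.

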